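# Straightedge from its hook to the slide plate

### The arm

A 6-joint arm with a two-finger parallel gripper is mounted at the origin on the work surface. World frame = base frame: x ahead of the robot, y to its left, z up, the work surface at z = 0. Lengths are in m, angles in rad, forces in N, time in s.
With the tool pointing down it reaches from about 0.35 to 0.975 m from the base axis. Payload 4.9 kg.
Tool frame: the origin (TCP) lies at the very end of the fingers, on their centre line; the grasp point (between the pads) lies 19 mm behind it; z points along the fingers, y is the line along which they close (so a half turn about z gives the same grasp; the last joint's range is limited). The gripper opens to 85 mm and grips with 20 to 120 N. Pads are 22 mm wide; open, the fingers measure 114 mm over their backs; the gripper's body (76 mm by 85 mm) begins 54 mm behind the grasp point. The pads swing forward as they close: fully open they stand 13 mm farther back than shut.
Start: joints at [-1.262, 0.053, 1.613, -0, 1.476, -0.119], TCP at [0.259, -0.569, 0.199] pointing down, gripper open.
Joint ranges: [-3.01, 3.01], [-1.01, 2.22], [0.06, 2.58], [-1.02, 4.17], [0.09, 2.62], [-3.14, 3.14]. Speed limits (rad/s): [2.57, 2.57, 3.14, 3.14, 3.14, 3.14].

### API

Orientations are given as a unit quaternion [w, x, y, z].
In Python, from plant import monitor, vision, manip gives the robot as it stands. The module is installed in compiled form; this text tells all that it offers.
- The arm moves only by the tool arm_command, never from a script. Its argument "rows" is a list of rows, each a list of 3 entries, a list of its own where there are three numbers: the finger opening in mm, from 0 to 85.4, then the shift along the world's x, y, z in units of 30 cm (1.0 is 30 cm), then the turn, a rotation vector about the world's x, y, z in units of pi/2 rad (1.0 is pi/2 rad). In form: [[claw, [x, y, z], [wx, wy, wz]], ...]. A call has 1 to 12 rows; each row is the pose to reach, as a shift and turn from the pose commanded when the call began; what a row does not reach only later rows make up. A row lasts 1/12 s, in which the tool goes at most 41.7 mm and 7.16 degrees, less where a joint would pass 70% of its speed; a pose out of reach is approached as far as the arm can. A call with a number of a shift or a turn outside -1 to 1 is refused whole. A call with a gripper value outside its range is refused whole. The fingers move at their own pace and stop on an object; the grip force is fixed at half the most. Time passes only in rows, so rows that repeat a pose let the fingers close. It gives the time, the measured TCP pose, the force, the opening and the grip force at its end, in the units of the state.
- monitor.state(): the state, without advancing time (a new reading comes with each control period).
- vision.grab_frame(name): name is "side" or "top"; returns a dict with "color" (384x512x3 uint8, red, green, blue), "z_map" (384x512 float32, m along the optical axis (not along the pixel's ray), 0 where there is no reading), "mtx" (3x3 intrinsics, pixels), "R" (3x3) and "t" (3): a world point X has camera coordinates R X + t. Camera axes: x right, y down, z forward; pixel columns grow to the right and rows downward; lengths in m; the calibration is good to about 2 mm. A picture is of the moment at which its call begins.
- manip.job_done(): hands the job in; it is judged then, once.
The state is a dict: "time": time; "joint_pos": joint angles; "joint_vel": joint speeds; "joint_efforts": joint torques, N m; "tool_pos": TCP position; "tool_rot": TCP orientation; "contact_force": force on the tool from outside, world axes, zero at the start; "ft_torque": the same for the moment, N m; "gripper_width": opening from 0.0 (shut) to 1.0 (fully open); "grasp_force": force on a finger pad.
Only numpy, scipy, OpenCV 4.12 (cv2) and the standard library are available. Lean on these libraries where they do the work, as an engineer would, in place of code of your own. Each camera call takes 0.05 s, during which the arm holds its last target. There are 200 camera calls.

### The job

Lift the longer of the two hanging straightedges up and off its hook, lay it flat on the bench along the long side of the slide plate that faces the robot, and press it gently home against the plate, so that it ends flush with that side and spans its whole length. Do not shove the plate, and leave the shorter straightedge hanging and everything else undisturbed.

Things in the scene. Friction and masses are not known exactly. Their poses are not given: they have to be found in the camera images.
- straightedge: Longer straightedge: aluminium bar 190 mm long (y), 50 wide (x), 6 thick, with an upright black handle plate across its middle, 10 mm thick (x), 70 long (y), z = 6 to 78 mm. 180 to 350 g. Origin: centre of the bar's underside, z up. At the start it hangs level on stand_a's tongue, its y across the tongue. Grip the handle top from above across its 10 mm.
- window (a point): Centre of the window through the long straightedge's handle plate, 30 mm above its origin. The window is 34 mm wide (y) and 24 mm high (z = 18 to 42 mm); its upper edge rests on the hook's tongue; the 36 mm above it are solid. To come off it must be raised 8 to 19 mm, then drawn along the stand's -x past the lip.
- edge_end_a (a point): Point on the long straightedge's underside, on its centre line, 75 mm from its origin along its +y; 25 mm from either long edge.
- edge_end_b (a point): The same, 75 mm along its -y.
- short_edge: The shorter straightedge, 110 mm long (y), otherwise shaped like the long one, hanging from stand_b; leave it. Origin: centre of the bar's underside, z up.
- stand_a: Fixed steel hook stand: base 110 x 90 x 10 mm; 20 x 20 mm post, 150 mm high, at its middle; level flat tongue 24 mm wide, 5 mm thick, top at z = 150 mm, from the post along the stand's -x to x = -115 mm, its last 5 mm turned up as a lip 8 mm above the tongue. Origin: base underside, on the post's axis. The long straightedge hangs here, left or right.
- stand_a_hook (a point): Point on the upper face of stand_a's tongue, on its centre line, 85 mm from the post's axis and 25 mm behind the inner face of the lip; stand's axes.
- stand_b: A stand like stand_a, on the other side; the short straightedge hangs here.
- slide_plate: Grey metal slab carrying five glass slides, 100 mm deep (x), 150 mm long (y), 22 mm high (24 mm over the slides), loose, about 1.8 kg. Origin: centre of its underside. The long side facing the robot is its face at x = -50 mm, so the straightedge lies flush when its centre line is at x = -75 mm in the plate's frame. It stands on the bench.
- petri_dish: Bystander: flat closed petri dish, 94 mm across and 18 mm high, in front of the plate. Origin: centre of its underside.
- staining_jar: Bystander: square glass jar with white lid, 60 x 60 mm, 97 mm high. Origin: centre of its underside.
- reagent_bottle: Bystander: amber bottle, 64 mm across, 140 mm high. Origin: centre of its underside.
- beaker: Bystander: open clear beaker, 70 mm across, 90 mm high. Origin: centre of its underside.
- forceps: Bystander: steel forceps lying flat, about 130 mm long, 6 mm high. Origin: centre of its underside.
Things that resemble listed ones, but are neither listed nor needed, are in the scene too. What is shaped like the short_edge but red or yellow is not meant.

How it is judged:
On the way, in this order (a step that is already met when the one before it is completed fails the run):
1. the long straightedge is off its hook: more than 135 mm from the post, held above the bench, not touching the stand (horizontal distance between straightedge and stand_a above 0.135 m and height (world z) of straightedge above 0.05 m and contact force between straightedge and stand_a below 0.05 N), for 0.1 s.
2. lying on the bench at the plate's near side, the straightedge is pressed against the plate with more than 1 N (contact force between straightedge and slide_plate above 1 N and height (world z) of straightedge below 0.006 m and x of straightedge in the frame of slide_plate below -0.06 m), for 0.05 s.
At the end, for the whole second after the job is handed in: The long straightedge lies flat on the bench, released and at rest, along the plate's long side facing the robot, with no gap over 2 mm at either end, its middle within 18 mm of the side's middle; the plate lies within 8 mm of where it was; the short straightedge still hangs (x of edge_end_a in the frame of slide_plate between -0.077 and -0.072 m and x of edge_end_b in the frame of slide_plate between -0.077 and -0.072 m and y of straightedge in the frame of slide_plate between -0.018 and 0.018 m and height (world z) of straightedge below 0.003 m and angle between straightedge's own z axis and vertical below 0.03 rad and linear speed of straightedge below 0.01 m/s and angular speed of straightedge below 0.05 rad/s and distance of slide_plate from where it was at the start of the episode below 0.008 m and distance of short_edge from where it was at the start of the episode below 0.03 m and angle between slide_plate's own z axis and vertical below 0.05 rad and height (world z) of short_edge above 0.09 m); the robot touches nothing.
It fails at once if the slide plate is shoved more than 8 mm or lifted (distance of slide_plate from where it was at the start of the episode above 0.008 m or height (world z) of slide_plate above 0.01 m).
It fails at once if the short straightedge is taken down or moved more than 30 mm (distance of short_edge from where it was at the start of the episode above 0.03 m).
It fails at once if another thing on the bench (dish, jar, bottle, beaker, forceps) is moved more than 30 mm or tipped over (distance of any of petri_dish, staining_jar, reagent_bottle, beaker, forceps from where it was at the start of the episode above 0.03 m or angle between any of petri_dish, staining_jar, reagent_bottle, beaker, forceps's own z axis and vertical above 0.4 rad).
It also fails if it takes over 48 s, if anything falls off the work surface, if the arm or the gripper's body presses on something with over 40 N, if the wrist force passes 120 N, or if a joint passes its speed limit or range.

## Working session

There is one attempt and no reset: what is moved stays moved. The work goes in short steps, Python scripts to look and compute and a tool call to move; the robot and the scene stay as the last step left them, time stands still between calls to the robot, and variables do not carry over. Pictures are saved under pics/ and viewed, at most 10 in all, crops included, and the job is handed in when it is done.

Besides the shell and the picture viewer there is one more tool, called after "Emit:" in YAML: its name, and indented under it one key for each argument. arm_command: Moves the arm, as the interface text tells. Shifts and turns lie within -1 to 1; 1 stands for 30 cm of shift or pi/2 rad of turn. Its arguments: {"type":"object","properties":{"rows":{"type":"array"}},"required":["rows"]}

```bash
mkdir -p pics
cat > h.py <<'E'
import numpy as np, cv2
from plant import monitor, vision, manip
def grab(n):
    f=vision.grab_frame(n); z=f["z_map"]; v,u=np.mgrid[:z.shape[0],:z.shape[1]]
    K=f["mtx"]; c=np.stack([(u-K[0,2])/K[0,0]*z,(v-K[1,2])/K[1,1]*z,z],-1)
    f["P"]=(c-f["t"])@f["R"]; f["P"][z==0]=np.nan
    return f
def save(n,img): cv2.imwrite("pics/"+n,cv2.cvtColor(img,cv2.COLOR_RGB2BGR))
E
python3 - <<'E'
from h import *
for n in ("top","side"):
    f=grab(n); save(n+"0.png",f["color"]); np.savez(n+"0.npz",**f)
    print(n,f["mtx"].tolist(),(-f["R"].T@f["t"]).round(3),f["R"].round(2).tolist())
print(monitor.state())
E
```

```text
top [[457.37085648378996, 0.0, 251.08594961428335], [0.0, 457.37085648378996, 185.51066471610832], [0.0, 0.0, 1.0]] [0.456 0.028 1.286] [[-0.0, -1.0, 0.02], [-0.99, -0.0, -0.12], [0.12, -0.02, -0.99]]
side [[468.05932264638466, 0.0, 264.2704235509501], [0.0, 468.05932264638466, 185.99649606800034], [0.0, 0.0, 1.0]] [0.499 1.402 0.938] [[-1.0, -0.08, 0.02], [-0.05, 0.51, -0.86], [0.06, -0.86, -0.51]]
{'time': 0.1, 'joint_pos': array([-1.26199567e+00,  5.33027336e-02,  1.61415660e+00,  2.66260426e-06,
        1.47600968e+00, -1.18984372e-01]), 'joint_vel': array([ 1.22496639e-03, -1.62048965e-03, -1.04119827e-03, -3.33225225e-04,
       -1.90319892e-04,  1.26300841e-05]), 'joint_efforts': array([ 4.67419395e-04, -3.94902778e+01, -3.71362352e+01, -9.17172497e-05,
        3.87266366e-03,  2.02989378e-05]), 'tool_pos': array([ 0.25910335, -0.56807298,  0.1973787 ]), 'tool_rot': array([-9.34082668e-04,  9.77211671e-01,  2.12265094e-01, -8.75879964e-05]), 'contact_force': array([0.67967876, 0.05477598, 0.04815822]), 'ft_torque': array([ 0.06785638, -0.01719865,  0.0038668 ]), 'grasp_force': 0.0, 'gripper_width': 1.0012598080297601}
```

View pics/top0.png

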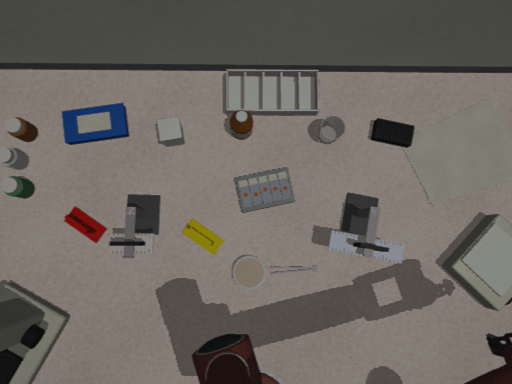

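View pics/side0.png

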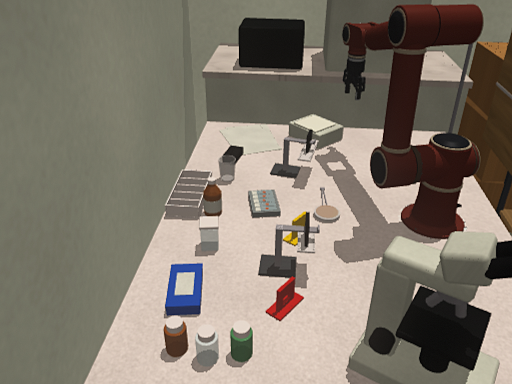

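The top view shows the scene clearly. Candidates for the long straightedge:
- White bar hanging on the right stand (366,246), about 75 px long.
- White bar hanging on the left stand (130,242), about 43 px long: this is the short one.
- Yellow (203,236) and red (85,224) lookalikes lying on the bench.

I choose the right one. The plate is at (264,189), the dish at (250,271) and the forceps at (293,268).

Run:
```python
from h import *
f=np.load("top0.npz"); P=f["P"]; C=f["color"].astype(int)
def rect(name,box,zl,zh,extra=None):
    u0,u1,v0,v1=box; p=P[v0:v1,u0:u1]; c=C[v0:v1,u0:u1]
    m=(p[...,2]>zl)&(p[...,2]<zh)
    if extra is not None: m&=extra(c)
    q=p[m]; 
    r=cv2.minAreaRect(q[:,:2].astype(np.float32))
    print(name,len(q),"c",np.round(r[0],4),"size",np.round(r[1],4),"ang",round(r[2],2),"zmed",np.round(np.median(q[:,2]),4), "box",np.round(cv2.boxPoints(r),3).tolist())
B=(310,420,180,275)
rect("bar",B,.09,.128)
rect("handle",B,.172,.30)
rect("tongue",B,.14,.170,lambda c:c.max(-1)<250)
rect("post base",B,.006,.02)
rect("plate",(225,305,160,220),.014,.04)
rect("dish",(225,275,250,295),.01,.04)
rect("forceps",(270,325,258,280),.003,.02)
rect("short",(100,170,190,265),.09,.128)
print("bench z",np.nanmedian(P[300:310,20:120,2]), np.nanmedian(P[220:235,240:300,2]))
z=P[205:275,320:410,2]
a=cv2.resize(f["color"][180:280,300:430],None,fx=6,fy=6,interpolation=cv2.INTER_CUBIC)
save("crop0.png",a)
```

```text
bar 1177 c [ 0.4779 -0.2994] size [0.1909 0.1249] ang 79.25 zmed 0.1143 box [[0.39899998903274536, -0.38199999928474426], [0.5210000276565552, -0.4050000011920929], [0.5569999814033508, -0.21699999272823334], [0.4339999854564667, -0.1940000057220459]]
handle 137 c [ 0.4411 -0.2924] size [0.0708 0.0102] ang 79.2 zmed 0.1862 box [[0.42899999022483826, -0.32600000500679016], [0.4390000104904175, -0.328000009059906], [0.453000009059906, -0.2590000033378601], [0.4429999887943268, -0.25699999928474426]]
tongue 485 c [ 0.4784 -0.2892] size [0.1256 0.0655] ang 1.34 zmed 0.1504 box [[0.41499999165534973, -0.257999986410141], [0.41600000858306885, -0.3230000138282776], [0.5419999957084656, -0.3199999928474426], [0.5400000214576721, -0.2549999952316284]]
post base 1011 c [ 0.4955 -0.3201] size [0.3128 0.2629] ang 89.86 zmed 0.01 box [[0.36399999260902405, -0.47600001096725464], [0.6269999742507935, -0.47699999809265137], [0.6269999742507935, -0.164000004529953], [0.36399999260902405, -0.16300000250339508]]
plate 1912 c [ 0.5985 -0.0391] size [0.1006 0.1506] ang 12.22 zmed 0.0233 box [[0.5329999
[... 274 characters left out ...]
3248825], [0.41600000858306885, -0.041999999433755875], [0.4169999957084656, 0.04899999871850014], [0.32499998807907104, 0.04899999871850014]]
forceps 324 c [ 0.3791 -0.1279] size [0.1504 0.0575] ang 89.96 zmed 0.0048 box [[0.3499999940395355, -0.2029999941587448], [0.40799999237060547, -0.2029999941587448], [0.40799999237060547, -0.05299999937415123], [0.3499999940395355, -0.05299999937415123]]
short 577 c [0.4818 0.3042] size [0.1103 0.1141] ang 89.93 zmed 0.1147 box [[0.42500001192092896, 0.24899999797344208], [0.5389999747276306, 0.24899999797344208], [0.5389999747276306, 0.35899999737739563], [0.42500001192092896, 0.35899999737739563]]
bench z 0.0022939479519237245 0.0004018684529719504
```

View pics/crop0.png

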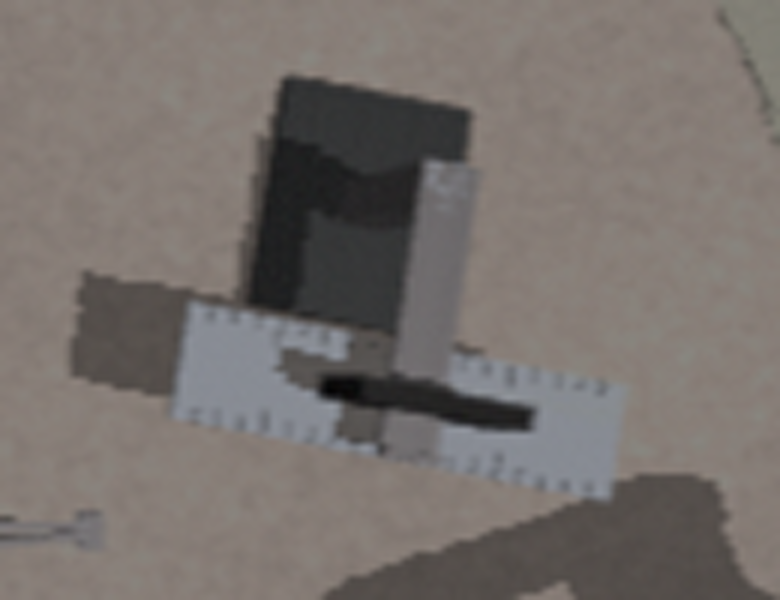

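The crop shows the ruled long bar, with its black handle centred near (430,400) on the tongue, so the choice is confirmed. Next I move above the handle with the fingers turned across it.

Emit:
arm_command:
  rows:
    - [60,[0,0,0.2],[0,0,0]]
    - [60,[0,0,0.3],[0,0,0]]
    - [60,[0.607,0.919,0.3],[0,0,0.608]]
    - [60,[0.607,0.919,0.3],[0,0,0.608]]
    - [60,[0.607,0.919,0.3],[0,0,0.608]]
    - [60,[0.607,0.919,0.3],[0,0,0.608]]
    - [60,[0.607,0.919,0.3],[0,0,0.608]]
    - [60,[0.607,0.919,0.3],[0,0,0.608]]
    - [60,[0.607,0.919,0.3],[0,0,0.608]]
    - [60,[0.607,0.919,0.3],[0,0,0.608]]
    - [60,[0.607,0.919,0.3],[0,0,0.608]]
    - [60,[0.607,0.919,0.3],[0,0,0.608]]

```text
time: 1.1
tool_pos: [0.4421, -0.2913, 0.2882]
tool_rot: [-0.0, 0.769, 0.639, -0.0]
contact_force: [-0.2, -1.5, -1.3]
gripper_width: 0.703
grasp_force: 0.0
```

Emit:
arm_command:
  rows:
    - [60,[0,0,0],[0,0,0]]
    - [60,[0,0,0],[0,0,0]]
    - [60,[0,0,0],[0,0,0]]
    - [60,[0,0,0],[0,0,0]]

```text
time: 1.43
tool_pos: [0.4407, -0.294, 0.2883]
tool_rot: [-0.0, 0.771, 0.637, -0.0]
contact_force: [-0.0, 0.2, 0.5]
gripper_width: 0.701
grasp_force: 0.0
```

Run:
```python
from h import *
f=grab("side"); save("side1.png",cv2.resize(f["color"][110:230,230:390],None,fx=4.5,fy=4.5,interpolation=cv2.INTER_CUBIC))
s=monitor.state(); print(s["joint_pos"],s["tool_pos"],s["tool_rot"])
from scipy.spatial.transform import Rotation as R
M=R.from_quat(s["tool_rot"],scalar_first=True).as_matrix(); print(M.round(4), np.degrees(np.arctan2(M[1,1],M[0,1])))
```

```text
[-7.28512846e-01 -2.13396566e-01  1.71631076e+00 -5.26796944e-05
  1.63900788e+00 -5.38490814e-01] [ 0.44081231 -0.29389188  0.28831802] [-1.58834682e-04  7.71000653e-01  6.36834331e-01 -5.08986775e-05]
[[ 1.889e-01  9.820e-01 -3.000e-04]
 [ 9.820e-01 -1.889e-01  2.000e-04]
 [ 1.000e-04 -3.000e-04 -1.000e+00]] -10.887664554607637
```

View pics/side1.png

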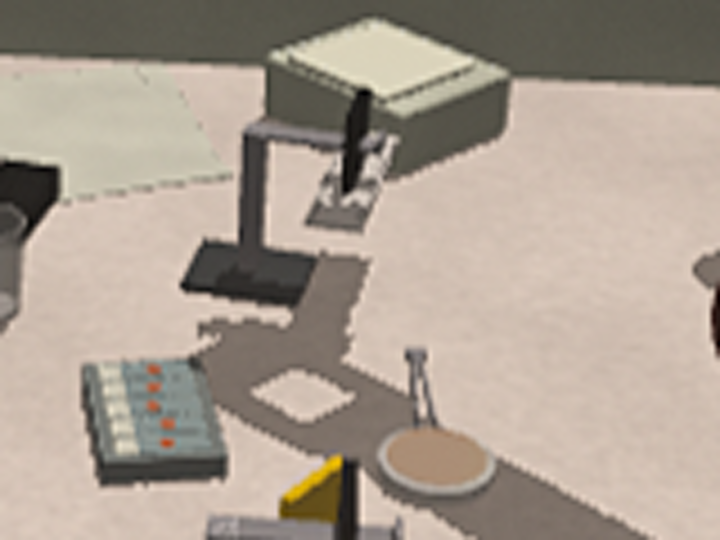

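The picture shows the handle clear; the gripper sits just above this crop. The tool is aligned, so I descend and grip.

Emit:
arm_command:
  rows:
    - [60,[0,0.005,-0.1],[0,0,0]]
    - [60,[0,0.005,-0.2],[0,0,0]]
    - [60,[0,0.005,-0.28],[0,0,0]]
    - [60,[0,0.005,-0.34],[0,0,0]]
    - [60,[0,0.005,-0.38],[0,0,0]]
    - [60,[0,0.005,-0.41],[0,0,0]]
    - [60,[0,0.005,-0.424],[0,0,0]]
    - [60,[0,0.005,-0.424],[0,0,0]]
    - [30,[0,0.005,-0.424],[0,0,0]]
    - [30,[0,0.005,-0.424],[0,0,0]]

```text
time: 2.32
tool_pos: [0.4421, -0.2921, 0.1629]
tool_rot: [0.001, 0.77, 0.638, 0.0]
contact_force: [-0.3, -0.3, 0.2]
gripper_width: 0.43
grasp_force: 0.0
```

Emit:
arm_command:
  rows:
    - [20,[0,0,0],[0,0,0]]
    - [20,[0,0,0],[0,0,0]]
    - [10,[0,0,0],[0,0,0]]
    - [5,[0,0,0],[0,0,0]]
    - [0,[0,0,0],[0,0,0]]
    - [0,[0,0,0],[0,0,0]]
    - [0,[0,0,0],[0,0,0]]
    - [0,[0,0,0],[0,0,0]]
    - [0,[0,0,0],[0,0,0]]

```text
time: 3.07
tool_pos: [0.4414, -0.2914, 0.1612]
tool_rot: [-0.0, 0.77, 0.638, -0.0]
contact_force: [-0.1, 0.6, 0.0]
gripper_width: -0.0
grasp_force: 0.0
```

The fingers shut on nothing, so I look before doing anything else.

Run:
```python
from h import *
f=grab("side"); np.savez("side2.npz",**f)
a=cv2.resize(f["color"][90:190,240:360],None,fx=6,fy=6,interpolation=cv2.INTER_CUBIC); save("side2.png",a)
p=f["P"][120:165,295:325]; 
C=f["color"][120:165,295:325].astype(int)
m=(C.max(-1)<50)&(p[...,2]>.1)&(p[...,2]<.3); q=p[m]; print(len(q),q.min(0),q.max(0),np.median(q,0))
z=np.load("side0.npz"); p=z["P"][120:165,295:325];C=z["color"][120:165,295:325].astype(int)
m=(C.max(-1)<50)&(p[...,2]>.09)&(p[...,2]<.3); q=p[m]; print(len(q),q.min(0),q.max(0),np.median(q,0))
```

```text
132 [ 0.4155817  -0.31627422  0.11435281] [ 0.4606358  -0.24829695  0.24706272] [ 0.44312444 -0.27648214  0.18505315]
84 [ 0.42368006 -0.31790417  0.11272901] [ 0.45159248 -0.2493656   0.19140283] [ 0.44284987 -0.26371721  0.16186602]
```

View pics/side2.png

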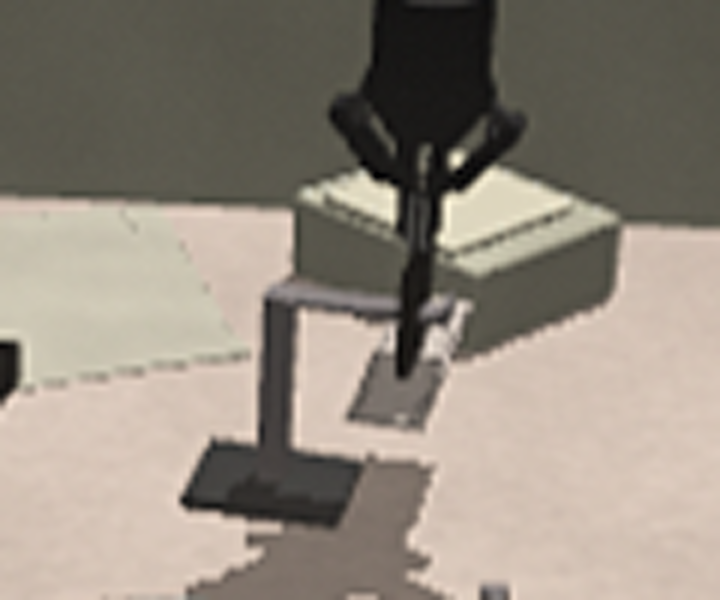

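Run:
```python
from h import *
a=np.load("side0.npz"); f=grab("side")
def pj(X): c=f["R"]@np.array(X)+f["t"]; q=f["mtx"]@c; return (q[:2]/q[2]).round(1), c[2].round(3)
s=monitor.state(); print(s["gripper_width"],s["grasp_force"],s["tool_pos"],s["contact_force"])
print("tcp",pj(s["tool_pos"]),"handle top mid",pj([.441,-.2924,.186]),"near end top",pj([.4477,-.258,.186]))
P0=a["P"];P1=f["P"]
for r in range(112,152,2):
    print(r,[(c,*(P1[r,c]*1000).round().astype(int)) if np.isfinite(P1[r,c]).all() and P1[r,c,1]>-.36 else 0 for c in range(304,316,2)],'|',[tuple((P0[r,c]*1000).round().astype(int)) if P0[r,c,1]>-.36 else 0 for c in range(304,316,2)])
```

```text
0.0012324126294758785 0.0 [ 0.44136883 -0.29143966  0.16126213] [ 0.07314649  0.20142982 -0.60933004]
tcp (array([308.8, 138.1]), np.float64(1.846)) handle top mid (array([309.3, 132.2]), np.float64(1.834)) near end top (array([307.6, 135.8]), np.float64(1.805))
112 [0, (306, np.int64(459), np.int64(-282), np.int64(274)), (308, np.int64(452), np.int64(-277), np.int64(276)), (310, np.int64(444), np.int64(-275), np.int64(277)), (312, np.int64(437), np.int64(-270), np.int64(279)), (314, np.int64(429), np.int64(-273), np.int64(279))] | [0, 0, 0, 0, 0, 0]
114 [(304, np.int64(466), np.int64(-306), np.int64(256)), (306, np.int64(459), np.int64(-275), np.int64(268)), (308, np.int64(451), np.int64(-275), np.int64(269)), (310, np.int64(443), np.int64(-308), np.int64(256)), (312, np.int64(436), np.int64(-270), np.int64(271)), (314, np.int64(429), np.int64(-275), np.int64(270))] | [0, 0, 0, 0, 0, 0]
116 [(304, np.int64(465), np.int64(-301), np.int64(249)), (306, np.int64(458), np.int64(-273), np.int64(261)), (308, np.int64(451), np.int64(-280), np.int64(258)), (310, np.int64(442), np.int64(-300)
[... 5862 characters left out ...]
(425), np.int64(-308), np.int64(111)), (np.int64(417), np.int64(-301), np.int64(114))]
150 [(304, np.int64(457), np.int64(-274), np.int64(116)), (306, np.int64(450), np.int64(-259), np.int64(124)), (308, np.int64(442), np.int64(-261), np.int64(124)), (310, np.int64(434), np.int64(-276), np.int64(117)), (312, np.int64(426), np.int64(-279), np.int64(116)), (314, np.int64(418), np.int64(-284), np.int64(114))] | [(np.int64(457), np.int64(-281), np.int64(113)), (np.int64(450), np.int64(-257), np.int64(125)), (np.int64(442), np.int64(-257), np.int64(126)), (np.int64(433), np.int64(-286), np.int64(112)), (np.int64(425), np.int64(-289), np.int64(111)), (np.int64(418), np.int64(-282), np.int64(115))]
```

The shut fingertips appear at about z = 0.19, although the reported TCP is at z = 0.161. So the true tip seems to be about 28 mm higher than reported. I raise the arm and measure the offset.

Emit:
arm_command:
  rows:
    - [0,[0,0,0.1],[0,0,0]]
    - [0,[0,0,0.2],[0,0,0]]
    - [0,[0,0,0.2],[0,0,0]]
    - [0,[0,0,0.2],[0,0,0]]
    - [0,[0,0,0.2],[0,0,0]]

```text
time: 3.58
tool_pos: [0.4413, -0.2914, 0.2211]
tool_rot: [-0.0, 0.77, 0.638, -0.0]
contact_force: [-0.4, -0.2, -0.7]
gripper_width: 0.002
grasp_force: 0.0
```

Run:
```python
from h import *
s=monitor.state(); print(s["tool_pos"],s["gripper_width"])
T=np.array(s["tool_pos"])
a=np.load("side0.npz"); f=grab("side"); np.savez("side3.npz",**f)
P=f["P"]; d=(a["z_map"]-f["z_map"]>.03)&(np.linalg.norm(P[...,:2]-T[:2],axis=-1)<.06)
for lo in np.arange(.18,.34,.008):
    q=P[d&(P[...,2]>=lo)&(P[...,2]<lo+.008)]
    if len(q)>2: print("%.3f"%lo,len(q),"x %.3f..%.3f y %.3f..%.3f"%(q[:,0].min(),q[:,0].max(),q[:,1].min(),q[:,1].max()))
v,u=np.where(d); print("lowest row",v.max(),u[v==v.max()])
def pj(X): c=f["R"]@np.array(X)+f["t"]; q=f["mtx"]@c; return (q[:2]/q[2]).round(1)
print("proj TCP",pj(T),"+28mm",pj(T+[0,0,.028]))
t=np.load("top0.npz"); g=grab("top"); Q=g["P"]
d=(t["z_map"]-g["z_map"]>.03)&(np.linalg.norm(Q[...,:2]-T[:2],axis=-1)<.08)
for lo in np.arange(.18,.34,.02):
    q=Q[d&(Q[...,2]>=lo)&(Q[...,2]<lo+.02)]
    if len(q)>2: print("top %.3f"%lo,len(q),q.mean(0).round(3))
```

```text
[ 0.44130894 -0.29138582  0.22110444] 0.0019369369638216592
0.260 15 x 0.432..0.455 y -0.290..-0.274
0.268 16 x 0.428..0.455 y -0.292..-0.275
0.276 15 x 0.429..0.456 y -0.295..-0.280
0.284 16 x 0.429..0.453 y -0.300..-0.275
0.292 14 x 0.430..0.461 y -0.305..-0.275
0.300 34 x 0.412..0.472 y -0.307..-0.274
0.308 47 x 0.406..0.480 y -0.314..-0.266
0.316 38 x 0.402..0.488 y -0.313..-0.269
0.324 41 x 0.396..0.496 y -0.307..-0.267
0.332 46 x 0.385..0.501 y -0.305..-0.265
0.340 62 x 0.386..0.501 y -0.310..-0.266
lowest row 116 [309 310 311]
proj TCP [309.8 124. ] +28mm [310.2 117.3]
top 0.240 3 [ 0.446 -0.282  0.259]
top 0.260 24 [ 0.444 -0.281  0.269]
top 0.280 17 [ 0.445 -0.28   0.289]
top 0.300 38 [ 0.47  -0.284  0.311]
top 0.320 49 [ 0.485 -0.289  0.33 ]
top 0.340 119 [ 0.446 -0.291  0.346]
```

The true tip is about 35 mm above the reported TCP, seen the same way by both cameras, so I correct heights by that. I open, go lower and grip.

Emit:
arm_command:
  rows:
    - [50,[0,0,0],[0,0,0]]
    - [50,[0,0,0],[0,0,0]]
    - [50,[0,0,0],[0,0,0]]
    - [50,[0,0,0],[0,0,0]]
    - [50,[0,0,0],[0,0,0]]
    - [50,[0,0,-0.1],[0,0,0]]
    - [50,[0,0,-0.18],[0,0,0]]
    - [50,[0,0,-0.23],[0,0,0]]
    - [50,[0,0,-0.27],[0,0,0]]
    - [50,[0,0,-0.29],[0,0,0]]
    - [50,[0,0,-0.304],[0,0,0]]
    - [50,[0,0,-0.304],[0,0,0]]

```text
time: 4.68
tool_pos: [0.4414, -0.2915, 0.1299]
tool_rot: [-0.0, 0.77, 0.638, -0.0]
contact_force: [-0.1, 0.2, -0.4]
gripper_width: 0.587
grasp_force: 0.0
```

Emit:
arm_command:
  rows:
    - [40,[0,0,0],[0,0,0]]
    - [30,[0,0,0],[0,0,0]]
    - [20,[0,0,0],[0,0,0]]
    - [10,[0,0,0],[0,0,0]]
    - [5,[0,0,0],[0,0,0]]
    - [0,[0,0,0],[0,0,0]]
    - [0,[0,0,0],[0,0,0]]
    - [0,[0,0,0],[0,0,0]]
    - [0,[0,0,0],[0,0,0]]

```text
time: 5.43
tool_pos: [0.4415, -0.2918, 0.1311]
tool_rot: [0.0, 0.77, 0.638, -0.0]
contact_force: [-1.7, 0.4, 5.9]
gripper_width: 0.103
grasp_force: 60.6
```

Gripped: the opening reads 0.103 at 60 N. I lift about 13 mm, then draw out along the stand's -x.

Emit:
arm_command:
  rows:
    - [0,[0,0,0.015],[0,0,0]]
    - [0,[0,0,0.03],[0,0,0]]
    - [0,[0,0,0.043],[0,0,0]]
    - [0,[0,0,0.043],[0,0,0]]
    - [0,[0,0,0.043],[0,0,0]]
    - [0,[0,0,0.043],[0,0,0]]

```text
time: 5.93
tool_pos: [0.4412, -0.2913, 0.1426]
tool_rot: [-0.0, 0.77, 0.638, -0.0]
contact_force: [-0.3, -0.5, -3.0]
gripper_width: 0.104
grasp_force: 59.5
```

Run:
```python
from h import *
s=monitor.state(); print(s["tool_pos"],s["gripper_width"],s["contact_force"],s["ft_torque"])
f=grab("side"); save("side4.png",cv2.resize(f["color"][80:190,250:370],None,fx=5.4,fy=5.4,interpolation=cv2.INTER_CUBIC))
g=grab("top"); P=g["P"]; b=P[215:275,315:415]; c=g["color"][215:275,315:415].astype(int)
m=(b[...,2]>.095)&(b[...,2]<.145)&(c.min(-1)>90)
q=b[m]; r=cv2.minAreaRect(q[:,:2].astype(np.float32)); print(r, np.median(q[:,2]))
h=np.median(np.c_[np.ones(len(q)),q[:,:2]],0); co=np.linalg.lstsq(np.c_[np.ones(len(q)),q[:,:2]],q[:,2],rcond=None)[0]; print("plane",co)
```

```text
[ 0.44123157 -0.29126682  0.14261189] 0.10378703973299623 [-0.26598232 -0.49103975 -2.97275542] [ 0.01062668  0.02758857 -0.02198   ]
((0.44160646200180054, -0.2393934279680252), (0.08619388937950134, 0.03106837160885334), 78.72264862060547) 0.12547645750495787
plane [0.13007525 0.00035401 0.02082096]
```

View pics/side4.png

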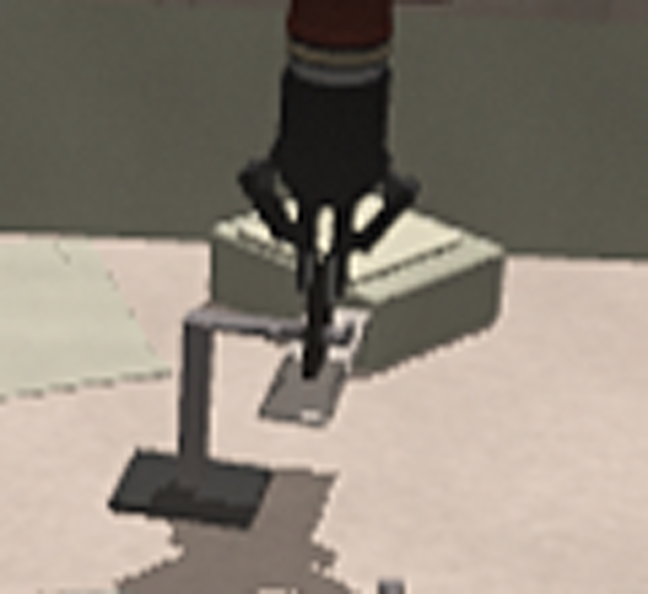

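The bar's top rose 11 mm, the load is about 3 N, and the tongue shows clear inside the window. I draw it out.

Emit:
arm_command:
  rows:
    - [0,[-0.03,0.006,0.004],[0,0,0]]
    - [0,[-0.06,0.012,0.004],[0,0,0]]
    - [0,[-0.1,0.019,0.004],[0,0,0]]
    - [0,[-0.14,0.027,0.004],[0,0,0]]
    - [0,[-0.18,0.034,0.004],[0,0,0]]
    - [0,[-0.22,0.042,0.004],[0,0,0]]
    - [0,[-0.25,0.048,0.004],[0,0,0]]
    - [0,[-0.25,0.048,0.004],[0,0,0]]
    - [0,[-0.25,0.048,0.004],[0,0,0]]
    - [0,[-0.25,0.048,0.004],[0,0,0]]
    - [0,[-0.25,0.048,0.004],[0,0,0]]

```text
time: 6.95
tool_pos: [0.3667, -0.2772, 0.1444]
tool_rot: [0.0, 0.77, 0.638, 0.0]
contact_force: [-0.2, -0.1, -2.8]
gripper_width: 0.102
grasp_force: 59.5
```

```bash
cat > bar.py <<'E'
from h import *
s=monitor.state(); T=s["tool_pos"]; print(T.round(4),s["gripper_width"],s["contact_force"].round(2),s["ft_torque"].round(3))
def bar(zl,zh):
    g=grab("top"); P=g["P"]; c=g["color"].astype(int)
    m=(P[...,2]>zl)&(P[...,2]<zh)&(np.linalg.norm(P[...,:2]-T[:2],axis=-1)<.125)&(c.min(-1)>85)
    m=cv2.morphologyEx(m.astype(np.uint8),cv2.MORPH_OPEN,np.ones((3,3)))>0
    q=P[m]; r=cv2.minAreaRect(q[:,:2].astype(np.float32)); print(len(q),r,"z",np.median(q[:,2]))
    print("plane",np.linalg.lstsq(np.c_[np.ones(len(q)),q[:,:2]-T[:2]],q[:,2],rcond=None)[0].round(4)); return g
E
python3 -c "
from bar import *
bar(.1,.15)"
```

```text
[ 0.3667 -0.2772  0.1444] 0.10228726432222769 [-0.21 -0.07 -2.81] [ 0.01  -0.006  0.014]
218 ((0.37763819098472595, -0.2395968735218048), (0.1077619418501854, 0.050600145012140274), 74.11959838867188) z 0.12738149656966868
plane [ 0.1272 -0.0118  0.0029]
```

Off the hook and level. I carry it round to the standoff in front of the plate, turning +23°.

Emit:
arm_command:
  rows:
    - [0,[0,0.1,0],[0,0,0.05]]
    - [0,[0,0.2,0],[0,0,0.1]]
    - [0,[0,0.3,0],[0,0,0.15]]
    - [0,[0,0.4,0],[0,0,0.2]]
    - [0,[0,0.5,0],[0,0,0.256]]
    - [0,[0.1,0.6,0],[0,0,0.256]]
    - [0,[0.2,0.66,0],[0,0,0.256]]
    - [0,[0.3,0.7,0],[0,0,0.256]]
    - [0,[0.4,0.72,0],[0,0,0.256]]
    - [0,[0.43,0.72,0],[0,0,0.256]]
    - [0,[0.43,0.72,0],[0,0,0.256]]
    - [0,[0.43,0.72,0],[0,0,0.256]]

```text
time: 8.0
tool_pos: [0.4951, -0.061, 0.1437]
tool_rot: [-0.001, 0.627, 0.779, -0.001]
contact_force: [-1.3, -0.7, -3.3]
gripper_width: 0.104
grasp_force: 59.8
```

Emit:
arm_command:
  rows:
    - [0,[0,0,-0.08],[0,0,0]]
    - [0,[0,0,-0.16],[0,0,0]]
    - [0,[0,0,-0.22],[0,0,0]]
    - [0,[0,0,-0.26],[0,0,0]]
    - [0,[0,0,-0.26],[0,0,0]]
    - [0,[0,0,-0.26],[0,0,0]]
    - [0,[0,0,-0.26],[0,0,0]]

```text
time: 8.58
tool_pos: [0.4962, -0.0616, 0.0677]
tool_rot: [0.001, 0.628, 0.778, 0.0]
contact_force: [0.4, -1.1, -1.4]
gripper_width: 0.1
grasp_force: 59.8
```

```bash
python3 -c "
from bar import *
g=bar(.03,.065)
P=g['P']; p=P[160:225,225:305]; q=p[(p[...,2]>.014)&(p[...,2]<.028)]; print('plate',len(q),cv2.minAreaRect(q[:,:2].astype(np.float32)))
save('top5.png',cv2.resize(g['color'][140:300,190:340],None,fx=3.7,fy=3.7,interpolation=cv2.INTER_CUBIC))
from scipy.spatial.transform import Rotation as R
M=R.from_quat(s['tool_rot'],scalar_first=True).as_matrix();print(M.round(4),np.degrees(np.arctan2(M[1,1],M[0,1])))
"
```

```text
[ 0.4962 -0.0616  0.0677] 0.10007177878406891 [ 0.39 -1.14 -1.43] [ 0.01  -0.026  0.012]
188 ((0.4805561304092407, 0.014096167869865894), (0.048380330204963684, 0.032362304627895355), 11.490974426269531) z 0.05133660183424242
plane [ 0.0515  0.0098 -0.0002]
plate 1561 ((0.5986106991767883, -0.03869716823101044), (0.10049838572740555, 0.15001614391803741), 12.074345588684082)
[[-2.120e-01  9.773e-01  2.400e-03]
 [ 9.773e-01  2.120e-01 -7.000e-04]
 [-1.100e-03  2.200e-03 -1.000e+00]] 12.240283200826156
```

View pics/top5.png

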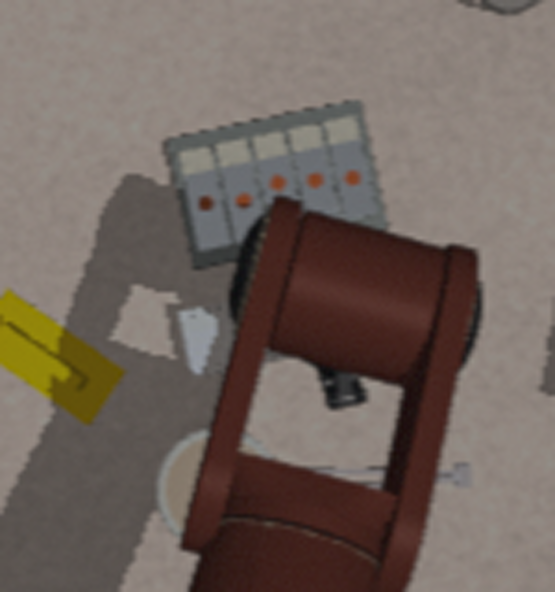

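The bar's left end shows at (195,340), parallel to the plate edge, with its underside about 45 mm up. The arm hides the rest. I lower it.

Emit:
arm_command:
  rows:
    - [0,[0,0,-0.05],[0,0,0]]
    - [0,[0,0,-0.09],[0,0,0]]
    - [0,[0,0,-0.12],[0,0,0]]
    - [0,[0,0,-0.135],[0,0,0]]
    - [0,[0,0,-0.14],[0,0,0]]
    - [0,[0,0,-0.14],[0,0,0]]
    - [0,[0,0,-0.14],[0,0,0]]

```text
time: 9.22
tool_pos: [0.4958, -0.0612, 0.0246]
tool_rot: [0.0, 0.627, 0.779, 0.0]
contact_force: [0.7, 0.3, -2.4]
gripper_width: 0.1
grasp_force: 59.9
```

Emit:
arm_command:
  rows:
    - [0,[0,0,-0.003],[0,0,0]]
    - [0,[0,0,-0.006],[0,0,0]]
    - [0,[0,0,-0.008],[0,0,0]]
    - [0,[0,0,-0.008],[0,0,0]]
    - [0,[0,0,-0.008],[0,0,0]]

```text
time: 9.63
tool_pos: [0.496, -0.0612, 0.0232]
tool_rot: [0.0, 0.627, 0.779, 0.0]
contact_force: [-2.8, 1.2, 4.9]
gripper_width: 0.101
grasp_force: 60.9
```

Emit:
arm_command:
  rows:
    - [0,[0.02,0.004,0.001],[0,0,0]]
    - [0,[0.04,0.009,0.001],[0,0,0]]
    - [0,[0.06,0.013,0.001],[0,0,0]]
    - [0,[0.078,0.017,0.001],[0,0,0]]
    - [0,[0.078,0.017,0.001],[0,0,0]]
    - [0,[0.078,0.017,0.001],[0,0,0]]
    - [0,[0.078,0.017,0.001],[0,0,0]]

```text
time: 10.22
tool_pos: [0.5209, -0.0561, 0.0232]
tool_rot: [0.002, 0.627, 0.779, 0.001]
contact_force: [4.4, 0.0, 3.5]
gripper_width: 0.105
grasp_force: 60.7
```

Emit:
arm_command:
  rows:
    - [0,[0.004,0.001,0],[0,0,0]]
    - [0,[0.008,0.002,0],[0,0,0]]
    - [0,[0.011,0.002,0],[0,0,0]]
    - [0,[0.011,0.002,0],[0,0,0]]

```text
time: 10.55
tool_pos: [0.5213, -0.056, 0.0234]
tool_rot: [-0.001, 0.627, 0.779, -0.001]
contact_force: [-6.2, -0.5, 12.7]
gripper_width: 0.103
grasp_force: 62.1
```

```bash
python3 -c "
from bar import *
print(s['tool_rot'])
f=grab('side'); save('side6.png',cv2.resize(f['color'][150:250,235:355],None,fx=6,fy=6,interpolation=cv2.INTER_CUBIC))
g=bar(.002,.012)
P=g['P']; p=P[160:225,225:305]; q=p[(p[...,2]>.014)&(p[...,2]<.028)]; print('plate',len(q),cv2.minAreaRect(q[:,:2].astype(np.float32)))
"
```

```text
[ 0.5213 -0.056   0.0234] 0.1026410552687119 [-6.22 -0.53 12.66] [-0.263  1.112 -0.04 ]
[-7.58849643e-04  6.27341050e-01  7.78743054e-01 -1.37393433e-03]
148 ((0.506256639957428, 0.005321165546774864), (0.042050816118717194, 0.06697814166545868), 0.6408769488334656) z 0.006349418365035574
plane [ 0.0054 -0.0232  0.0095]
plate 1082 ((0.598392128944397, -0.03886602073907852), (0.1005270853638649, 0.15007680654525757), 11.996198654174805)
```

View pics/side6.png

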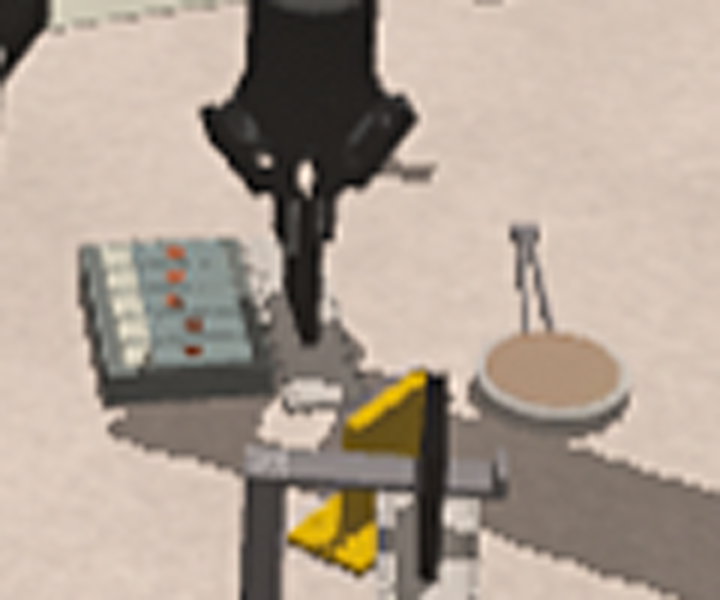

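The bar is close to the plate edge near (265,370), but the 12.7 N down-force suggests friction is sticking it. I ease up, then push on gently.

Emit:
arm_command:
  rows:
    - [0,[0,0,0.003],[0,0,0]]
    - [0,[0,0,0.003],[0,0,0]]
    - [0,[0,0,0.003],[0,0,0]]

```text
time: 10.9
tool_pos: [0.5213, -0.0559, 0.0233]
tool_rot: [-0.0, 0.627, 0.779, -0.001]
contact_force: [-3.6, -2.0, 7.4]
gripper_width: 0.098
grasp_force: 61.5
```

Emit:
arm_command:
  rows:
    - [0,[0.003,0.001,0],[0,0,0]]
    - [0,[0.003,0.001,0],[0,0,0]]
    - [0,[0.003,0.001,0],[0,0,0]]

```text
time: 11.15
tool_pos: [0.522, -0.0557, 0.0234]
tool_rot: [-0.001, 0.627, 0.779, -0.001]
contact_force: [-5.1, -2.1, 8.1]
gripper_width: 0.101
grasp_force: 61.4
```

Emit:
arm_command:
  rows:
    - [0,[0,0,0.004],[0,0,0]]
    - [0,[0,0,0.004],[0,0,0]]
    - [0,[0,0,0.004],[0,0,0]]

```text
time: 11.4
tool_pos: [0.522, -0.0549, 0.0233]
tool_rot: [-0.001, 0.627, 0.779, -0.001]
contact_force: [-0.7, -0.2, 0.3]
gripper_width: 0.101
grasp_force: 60.2
```

Emit:
arm_command:
  rows:
    - [0,[0.003,0.001,0],[0,0,0]]
    - [0,[0.003,0.001,0],[0,0,0]]
    - [0,[0.003,0.001,0],[0,0,0]]

```text
time: 11.65
tool_pos: [0.5235, -0.0545, 0.0235]
tool_rot: [-0.0, 0.627, 0.779, -0.0]
contact_force: [-0.7, 1.0, -2.0]
gripper_width: 0.098
grasp_force: 59.9
```

Emit:
arm_command:
  rows:
    - [0,[0.004,0.001,0],[0,0,0]]
    - [0,[0.004,0.001,0],[0,0,0]]
    - [0,[0.004,0.001,0],[0,0,0]]

```text
time: 11.9
tool_pos: [0.5248, -0.0543, 0.0238]
tool_rot: [-0.0, 0.627, 0.779, -0.0]
contact_force: [-0.1, -0.1, -2.5]
gripper_width: 0.102
grasp_force: 59.8
```

Emit:
arm_command:
  rows:
    - [0,[0.003,0.001,0],[0,0,0]]
    - [0,[0.003,0.001,0],[0,0,0]]
    - [0,[0.003,0.001,0],[0,0,0]]

```text
time: 12.15
tool_pos: [0.5252, -0.054, 0.0238]
tool_rot: [-0.001, 0.628, 0.779, -0.001]
contact_force: [-1.8, -0.7, -2.2]
gripper_width: 0.103
grasp_force: 60.0
```

Emit:
arm_command:
  rows:
    - [0,[0.003,0.001,0],[0,0,0]]
    - [0,[0.003,0.001,0],[0,0,0]]
    - [0,[0.003,0.001,0],[0,0,0]]

```text
time: 12.4
tool_pos: [0.5255, -0.054, 0.0238]
tool_rot: [-0.001, 0.627, 0.779, -0.001]
contact_force: [-4.8, -0.6, -0.7]
gripper_width: 0.1
grasp_force: 60.4
```

Contact came at x ≈ 0.5252, exactly as computed. I press slightly more to square it, then settle it down and release.

Emit:
arm_command:
  rows:
    - [0,[0.003,0.001,0],[0,0,0]]
    - [0,[0.003,0.001,0],[0,0,0]]
    - [0,[0.003,0.001,-0.003],[0,0,0]]
    - [0,[0.003,0.001,-0.003],[0,0,0]]
    - [0,[0.003,0.001,-0.003],[0,0,0]]

```text
time: 12.82
tool_pos: [0.5257, -0.0538, 0.0237]
tool_rot: [-0.002, 0.627, 0.779, -0.002]
contact_force: [-10.7, -0.3, 7.0]
gripper_width: 0.103
grasp_force: 61.4
```

Emit:
arm_command:
  rows:
    - [16,[0,0,0],[0,0,0]]
    - [20,[0,0,0],[0,0,0]]
    - [24,[0,0,0],[0,0,0]]
    - [24,[0,0,0],[0,0,0]]
    - [24,[0,0,0],[0,0,0]]
    - [24,[0,0,0],[0,0,0]]

```text
time: 13.32
tool_pos: [0.5283, -0.0536, 0.0236]
tool_rot: [0.0, 0.627, 0.779, 0.0]
contact_force: [-0.6, 1.0, 0.3]
gripper_width: 0.278
grasp_force: 0.0
```

Released. I rise straight up, back away, and check.

Emit:
arm_command:
  rows:
    - [24,[-0.008,-0.002,0.02],[0,0,0]]
    - [24,[-0.008,-0.002,0.08],[0,0,0]]
    - [24,[-0.008,-0.002,0.2],[0,0,0]]
    - [24,[-0.008,-0.002,0.33],[0,0,0]]
    - [24,[-0.008,-0.002,0.46],[0,0,0]]
    - [24,[-0.1,-0.1,0.56],[0,0,0]]
    - [24,[-0.2,-0.2,0.6],[0,0,0]]
    - [24,[-0.3,-0.3,0.6],[0,0,0]]
    - [24,[-0.35,-0.4,0.6],[0,0,0]]
    - [24,[-0.35,-0.5,0.6],[0,0,0]]
    - [24,[-0.35,-0.6,0.6],[0,0,0]]
    - [24,[-0.35,-0.7,0.6],[0,0,0]]

```text
time: 14.32
tool_pos: [0.4221, -0.2652, 0.2043]
tool_rot: [0.001, 0.628, 0.778, 0.0]
contact_force: [0.3, -0.1, 0.0]
gripper_width: 0.281
grasp_force: 0.0
```

```bash
cat > fin.py <<'E'
from h import *
g=grab('top'); P=g['P']; c=g['color'].astype(int)
p=P[160:225,225:305]; q=p[(p[...,2]>.014)&(p[...,2]<.03)]; r=cv2.minAreaRect(q[:,:2].astype(np.float32)); print('plate',r)
o=np.array([.5985,-.039]); a=np.radians(12.15); X=np.array([np.cos(a),np.sin(a)]); Y=np.array([-X[1],X[0]])
L=np.stack([(P[...,:2]-o)@X,(P[...,:2]-o)@Y],-1)
h=(P[...,2]>.06)&(P[...,2]<.095)&(abs(L[...,0]+.075)<.03)&(abs(L[...,1])<.06)
print('handle',h.sum(),cv2.minAreaRect(L[h].astype(np.float32)))
m=(P[...,2]>.003)&(P[...,2]<.012)&(abs(L[...,0]+.08)<.04)&(abs(L[...,1])<.12)
w=L[m]; print('bar',m.sum(),cv2.minAreaRect(w.astype(np.float32)),np.median(P[m][:,2]))
for b in np.arange(-.09,.1,.02):
    k=w[abs(w[:,1]-b)<.01,0]
    if len(k): print(b.round(2),len(k),k.min().round(4),k.max().round(4))
save('fin.png',cv2.resize(g['color'][140:300,190:340],None,fx=3.7,fy=3.7,interpolation=cv2.INTER_CUBIC))
E
python3 fin.py
```

```text
plate ((0.5810826420783997, -0.04244734346866608), (0.13604840636253357, 0.15022684633731842), 11.756962776184082)
handle 108 ((-0.07524484395980835, -0.0003892630338668823), (0.06994165480136871, 0.010110996663570404), 89.80516815185547)
bar 1138 ((-0.08007989823818207, 5.27501106262207e-05), (0.2380349487066269, 0.07989093661308289), 89.969482421875) 0.00641467268908036
-0.09 101 -0.1054 -0.0405
-0.07 118 -0.12 -0.0409
-0.05 122 -0.1137 -0.0502
-0.03 94 -0.1184 -0.0501
-0.01 90 -0.114 -0.0501
0.01 92 -0.1171 -0.0502
0.03 100 -0.1172 -0.0502
0.05 118 -0.1174 -0.0497
0.07 131 -0.1189 -0.0421
0.09 107 -0.12 -0.0413
```

View pics/fin.png

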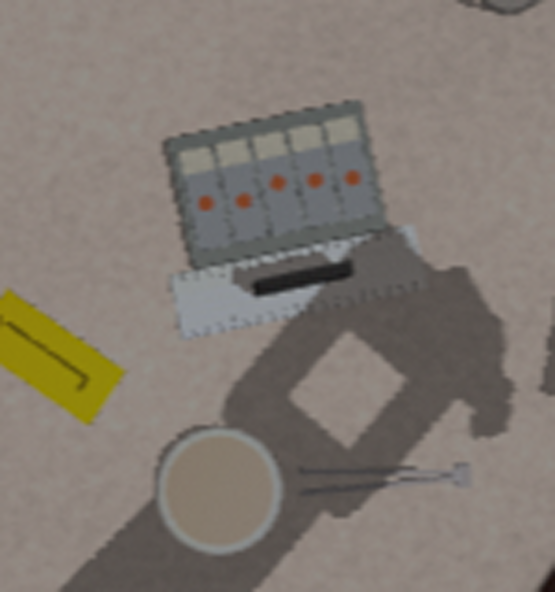

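The picture shows the bar flush along the plate's near side, with its handle at (303,278). In the plate frame it measures x = -75.2 mm, y = -0.4 mm and 0.2° skew. The dish and forceps are undisturbed, so I hand in.

```bash
python3 -c "
from plant import manip,monitor
print(monitor.state()['joint_vel'].round(4)); print(manip.job_done())"
```

```text
[ 0.0659 -0.0374  0.0384  0.0406  0.0483  0.1056]
the job is handed in; nothing more can be done
None
```

The long straightedge lies flat and flush along the plate's near side (measured x = -75.2 mm, y = -0.4 mm, 0.2° skew in the plate frame), pressed home, released and handed in; the verdict was not shown.

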